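# Clamp the ink shaker with its wing nut

## Robot

A 6-joint arm with a two-finger parallel gripper is mounted at the origin on the work surface. World frame = base frame: x ahead of the robot, y to its left, z up, the work surface at z = 0. Lengths are in m, angles in rad, forces in N, time in s.
With the tool pointing down it reaches from about 0.3 to 0.775 m from the base axis. Payload 14.6 kg.
Tool frame: the origin (TCP) lies at the very end of the fingers, on their centre line; the grasp point (between the pads) lies 19 mm behind it; z points along the fingers, y is the line along which they close (so a half turn about z gives the same grasp; the last joint's range is limited). The gripper opens to 94 mm and grips with 3 to 60 N. Pads are 16 mm wide; open, the fingers measure 119 mm over their backs; the gripper's body (75 mm by 177 mm) begins 78 mm behind the grasp point.
Start: joints at [1.094, 0.3, 1.521, -0, 1.321, -0.067], TCP at [0.219, 0.504, 0.205] pointing down, gripper open.
Joint ranges: [-3.03, 3.03], [-0.79, 2.21], [0.23, 2.52], [-1.04, 4.18], [0, 3.07], [-2.55, 2.55]. Speed limits (rad/s): [2.22, 2.22, 2.57, 3.14, 3.14, 3.14].

## Interface

Orientations are given as [roll, pitch, yaw] about the fixed x, y, z axes, in that order (R = Rz(yaw) Ry(pitch) Rx(roll)).
In Python, from station import * gives the robot as it stands.
- The arm moves only by the tool jog_arm, never from a script. Its argument "rows" is a list of rows, each a list of 3 entries, a list of its own where there are three numbers: the shift along the tool's x, y, z in m, then the turn about the tool's z in degrees, then the finger opening in m, from 0 to 0.094. A call has 1 to 12 rows; each row shifts and turns the commanded pose from where the row before left it, along the tool's axes as they then stand; what a row does not reach is not made up. A row lasts 1/12 s, in which the tool goes at most 41.7 mm and 7.16 degrees, less where a joint would pass 70% of its speed; a pose out of reach is approached as far as the arm can. A call is refused whole if a number of a shift passes 0.0417 or a number of a turn 7.16, either way. A call with a gripper value outside its range is refused whole. The fingers move at their own pace and stop on an object; "squeeze" is the grip in N (left out, the last holds). Time passes only in rows, so rows that do not move let the fingers close. It gives the time, the measured TCP pose, the force, the opening and the grip force at its end, in the units of the state.
- get_obs(): the state, without advancing time (a new reading comes with each control period).
- camera(name): name is "scene" or "top" or "wrist"; returns a dict with "image" (420x560x3 uint8, red, green, blue), "range_z" (420x560 float32, m along the optical axis (not along the pixel's ray), 0 where there is no reading), "K" (3x3 intrinsics, pixels), "k1" (the pictures are not rectified: a ray, as slopes to the right and down, at radius r is drawn at 1 + k1 r^2 times it, then the intrinsics apply), "world_from_camera" (4x4, takes a point from camera to world coordinates); the wrist camera has in their place "T_tool_cam" (4x4, takes a point from camera to tool coordinates, whose origin is the TCP and whose axes are the flange's). Camera axes: x right, y up, looking along -z (the intrinsics and any distortion apply to the point x, -y, -z); pixel columns grow to the right and rows downward; lengths in m; the calibration is good to about 2 mm. A picture is of the moment at which its call begins: read the wrist's pose just before it.
- hand_in(): hands the job in; it is judged then, once.
Trained networks look in a picture, given as the dict that the camera call returned (one of the last four; its "shot" number tells which), for a name from the list of things; names that differ only in an ending like _2 or _b are one class to them, and where a whole thing is asked for, a point or a joint stands for the part that bears it (a point fixed in the world has none). Each returns a list of dicts, best first, with "p" (0 to 1); they miss things now and then, are a little off and sometimes report something else, mostly with a low value. They report only what shows in the picture. A call takes as long as a camera call. They do not tell look-alikes from the thing itself.
- search_frame(label, picture): "at" ([column, row] as shares, 0 to 1, of the picture: columns of its width, rows of its height, amid what is visible of it).
- spot_point(label, picture): "at" ([column, row] as shares, 0 to 1, of the picture: columns of its width, rows of its height: a listed point, or the origin of a listed thing).
The state is a dict: "time_s": time; "qpos": joint angles; "joint_vel": joint speeds; "tau": joint torques, N m; "ee_pos": TCP position; "eef_rot": TCP orientation; "force": force on the tool from outside, world axes, zero at the start; "moment": the same for the moment, N m; "grip_width": finger opening in m; "grip_force": force on a finger pad.
Only numpy, scipy, OpenCV 4.12 (cv2) and the standard library are available. Lean on these libraries where they do the work, as an engineer would, in place of code of your own. Each camera call takes 0.05 s, during which the arm holds its last target. There are 200 camera calls.

## Task

The ink shaker is loaded and needs clamping: set the wing nut from the bench on its spindle, turn it backward under light pressure until you feel the thread start drop, then run it forward and snug the clamp plate down until the foam is squeezed by about 3 mm. Work gently: never force the thread or crush the foam, and leave the other things on the bench where they are. Let go of the nut when it is clamped.

Things in the scene. Friction and masses are not known exactly. Their poses are not given: they have to be found in the camera images.
- nut_center (a point): Aluminium wing nut, 90 g: centre of its hub on the bore axis, 17 mm above its underside, z up. Hub 34 mm tall with two upright flats 44 mm apart, 24 mm wide, facing its +y and -y: grip there. Wings reach 46 mm either side along its x, tops 43 mm above the underside. Foot flange 62 mm across, 5 mm thick. Through bore 29 mm, three thread lugs inside 10 mm above the underside. Starts on the bench.
- nut: The same nut: origin at the centre of its underside, z up along the bore. More than 30 N between nut and shaker harms the thread; 2 to 5 N of pressure is plenty.
- spindle_axis (a point): On the upright spindle's axis, level with the top of the unpressed clamp plate, 170 mm above the bench; z up. Steel spindle with a coarse right-hand thread (clockwise from above runs the nut down), 27 mm over the ridges, three starts 120 deg apart, ridges 7 mm apart, so 21 mm per turn, 1.5 mm axial play. Where round the spindle the starts lie is not known.
- spindle_tip (a point): Tip of the spindle, 38 mm above the plate: a bare 21 mm nose, tapered at the tip; ridges start 15 mm below. A nut set on rests on the ridges, underside 8 to 15 mm above the plate by its angle. Turned backward (anticlockwise) it climbs 3.3 mm per rad to 15 mm, then can drop 7 mm as the starts pass. Forward from there it meets the plate after about 2.5 rad.
- shaker: The bottle shaker, fixed to the bench: grey base 170 x 170 x 66 mm with a dial in front, a tray with eight 82 mm ink bottles round the spindle, the clamp plate on their caps. Origin: centre of its foot; front faces its -x.
- plate (a joint): Clamp plate, 148 mm disc with a 34 mm hole round the spindle, on foam: travel in m downward, 0 resting loose on the bottles; the foam pushes back 2.5 N per mm, bottoms out at 9 mm. Once the nut meets the plate, about 1.2 rad more of turning presses it 3 mm (the first 0.4 rad takes up thread play); the thread then holds it by friction.
- tape: Roll of masking tape lying flat, 104 mm across, 24 mm high; bystander. Origin under its centre.
- pen_machine: Tattoo pen lying, 118 mm long along its x, 28 mm thick, in front of the shaker; bystander. Origin under its middle.
- ink_black: Black ink bottle, 31 mm across, 82 mm tall, standing; bystander. Origin under its centre.
- ink_red: Red ink bottle, same size, standing; bystander. Origin under its centre.
- soap: Pump bottle of soap, 66 mm across, 190 mm tall, standing; bystander. Origin under its centre.
- cap_tray: Steel tray of ink caps, 100 x 60 x 17 mm; bystander. Origin under its centre.
- spanner: Small spanner lying flat, 130 mm along its x, 8 mm thick; bystander. Origin under its middle.
Not all that is in view belongs to the job. Of the things like the nut, leave any that is orange; of the rest the larger one is meant.

How it is judged:
By the outcome, as a careful person would: the job done as asked, in the order asked, and still so for the second after the job is handed in, with the robot touching nothing.
It also fails if it takes over 64 s, if anything falls off the work surface, if the arm or the gripper's body presses on something with over 40 N, if the wrist force passes 120 N, or if a joint passes its speed limit or range.

## Working session

There is one attempt and no reset: what is moved stays moved. The work goes in short steps, Python scripts to look and compute and a tool call to move; the robot and the scene stay as the last step left them, time stands still between calls to the robot, and variables do not carry over. Pictures are saved under pics/ and viewed, at most 10 in all, crops included, and the job is handed in when it is done.

Besides the shell and the picture viewer there is one more tool, called after "Request:" as a command line: name --argument value ..., lists and objects as JSON in quotes. jog_arm: Moves the arm, as the interface text tells. Its arguments: {"type":"object","properties":{"rows":{"type":"array","items":{"type":"array"}},"squeeze":{"type":"number"}},"required":["rows"]}

```bash
mkdir -p pics; cat > h.py <<'E'
from station import *
import numpy as np, cv2
from scipy.spatial.transform import Rotation as R
def T_of(c,obs=None):
    if "world_from_camera" in c: return np.array(c["world_from_camera"])
    T=np.eye(4);T[:3,:3]=R.from_euler('xyz',obs["eef_rot"]).as_matrix();T[:3,3]=obs["ee_pos"]
    return T@np.array(c["T_tool_cam"])
def ray(c,u,v):
    K=np.array(c["K"]);k=c["k1"]
    d=np.array([(u-K[0,2])/K[0,0],(v-K[1,2])/K[1,1]]);s=d.copy()
    for _ in range(20): s=d/(1+k*(s@s))
    return np.array([s[0],-s[1],-1.])
def at_z(c,u,v,z,obs=None):
    T=T_of(c,obs);r=T[:3,:3]@ray(c,u,v);o=T[:3,3];return o+r*(z-o[2])/r[2]
def at_d(c,u,v,obs=None):
    T=T_of(c,obs);d=c["range_z"][int(v),int(u)];return T[:3,:3]@(ray(c,u,v)*d)+T[:3,3]
def save(c,n): cv2.imwrite("pics/"+n,c["image"][:,:,::-1])
E
python3 - <<'E'
from h import *
o=get_obs();print(o)
for n in("scene","top"):
    c=camera(n);save(c,n+"1.png")
    for l in("nut_center","nut","spindle_axis","spindle_tip","shaker","soap","tape","pen_machine"):
        for q in spot_point(l,c)[:4]:
            u,v=q["at"][0]*560,q["at"][1]*420
            print(n,l,round(q["p"],2),int(u),int(v),at_d(c,u,v).round(3), at_z(c,u,v,{"nut_center":.017,"spindle_axis":.17,"spindle_tip":.208}.get(l,0)).round(3))
E
```

```text
{'time_s': 0.0, 'qpos': array([ 1.09436286e+00,  3.00426868e-01,  1.52160125e+00, -7.75288268e-06,
        1.32071117e+00, -6.65991359e-02]), 'joint_vel': array([ 0.00159812, -0.00054553, -0.00079386,  0.00021786,  0.00118581,
        0.00133249]), 'tau': array([-1.82235333e-03, -5.31833982e+01, -3.52713776e+01,  7.07140379e-02,
        2.46026705e-02, -1.17096047e-04]), 'ee_pos': array([0.21902971, 0.50420687, 0.20490206]), 'eef_rot': array([-3.14044806e+00, -6.88156027e-05,  2.73176020e+00]), 'force': array([ 0.13376573, -0.30865853,  0.22123537]), 'moment': array([ 0.01310973, -0.02109877,  0.03061308]), 'grip_force': 0.0, 'grip_width': 0.09361729613464914}
scene nut_center 0.87 329 206 [0.409 0.175 0.04 ] [0.38  0.176 0.017]
scene nut_center 0.77 329 236 [0.519 0.18  0.031] [0.504 0.18  0.017]
scene nut_center 0.72 287 239 [0.511 0.075 0.004] [0.525 0.076 0.017]
scene nut 0.75 330 240 [0.521 0.184 0.021] [0.499 0.184 0.   ]
scene nut 0.66 328 207 [0.415 0.174 0.038] [0.367 0.175 0.   ]
scene nut 0.54 285 243 [0.54  0.073 0.019] [0.521 0.07  0.   ]
scene spindle_axis 0.8 176 175 [
[... 860 characters left out ...]
[0.492 0.179 0.   ]
top nut 0.79 243 301 [ 0.37   0.17  -0.003] [0.37  0.169 0.   ]
top nut 0.62 283 239 [ 0.521  0.076 -0.002] [0.521 0.076 0.   ]
top nut 0.61 236 245 [0.506 0.19  0.001] [0.506 0.19  0.   ]
top spindle_axis 0.62 413 255 [ 0.498 -0.186  0.206] [ 0.496 -0.195  0.17 ]
top spindle_tip 0.83 416 255 [ 0.497 -0.191  0.205] [ 0.497 -0.19   0.208]
top spindle_tip 0.33 248 137 [0.759 0.159 0.055] [0.729 0.144 0.208]
top shaker 0.76 392 251 [ 0.504 -0.152  0.17 ] [ 0.497 -0.188  0.   ]
top soap 0.65 166 159 [0.697 0.336 0.103] [0.712 0.364 0.   ]
top tape 0.59 302 132 [ 0.783  0.032 -0.   ] [0.783 0.032 0.   ]
top pen_machine 0.85 360 303 [ 0.375 -0.108  0.024] [ 0.371 -0.112  0.   ]
```

```bash
python3 -c "
import cv2,numpy as np
a=cv2.imread('pics/scene1.png');b=cv2.imread('pics/top1.png')
cv2.imwrite('pics/both1.png',cv2.resize(np.hstack([a,b]),(800,300)))"
```

```text
(no output)
```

View pics/top1.png

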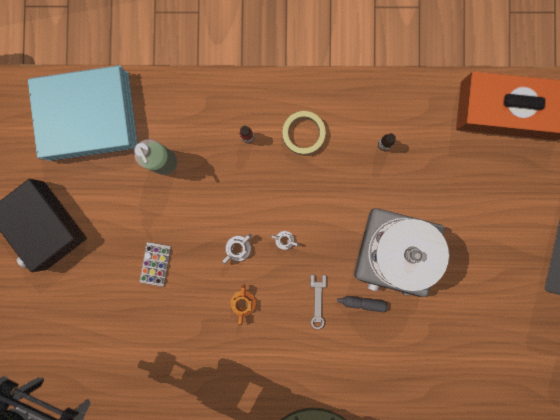

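View pics/scene1.png

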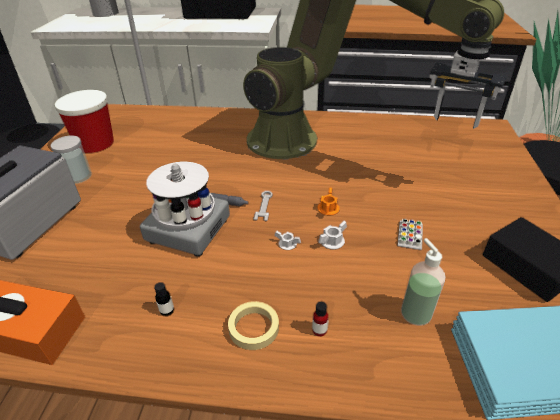

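Top view: three wing nuts. The orange one is at (243,303), a small steel one at (284,241) and the large steel one at (238,248), which is the target, at about (0.50, 0.178). Its wings run at roughly -45° in the world frame. The spindle is at about (415,255), i.e. (0.497, -0.190). I'll move above the nut.

Request:
jog_arm --rows '[[[-0.032, -0.0155, 0], 0, 0.094], [[-0.032, -0.0155, 0], 0, 0.094], [[-0.032, -0.0155, 0], 0, 0.094], [[-0.032, -0.0155, 0], 0, 0.094], [[-0.032, -0.0155, 0], 0, 0.094], [[-0.032, -0.0155, 0], 0, 0.094], [[-0.032, -0.0155, 0], 0, 0.094], [[-0.032, -0.0155, 0], 0, 0.094], [[-0.032, -0.0155, 0], 0, 0.094], [[-0.032, -0.0155, 0], 0, 0.094], [[-0.032, -0.0155, 0], 0, 0.094], [[-0.032, -0.0155, 0], 0, 0.094]]'

```text
time_s: 1.9
ee_pos: [0.4982, 0.1793, 0.2056]
eef_rot: [3.141, 0.0, 2.732]
force: [1.2, 0.4, 0.4]
grip_width: 0.094
grip_force: 0.0
```

Request:
jog_arm --rows '[[[0, 0, 0], 5.4, 0.094], [[0, 0, 0], 5.4, 0.094], [[0, 0, 0], 5.4, 0.094], [[0, 0, 0], 5.4, 0.094], [[0, 0, 0], 0, 0.094], [[0, 0, 0], 0, 0.094]]'

```text
time_s: 2.4
ee_pos: [0.4972, 0.1809, 0.2054]
eef_rot: [-3.142, -0.0, 2.358]
force: [-0.2, -0.7, 0.6]
grip_width: 0.0942
grip_force: 0.0
```

```bash
python3 - <<'E'
from h import *
o=get_obs();print(o["time_s"],o["ee_pos"],o["eef_rot"],o["qpos"])
c=camera("wrist");save(c,"w1.png");print(np.array(c["T_tool_cam"]).round(3))
for l in("nut_center","nut"):
  for q in spot_point(l,c)[:3]:
    u,v=q["at"][0]*560,q["at"][1]*420
    print(l,round(q["p"],2),int(u),int(v),at_z(c,u,v,.017 if "_" in l else 0,o).round(4))
E
```

```text
2.4 [0.49722276 0.18085357 0.20542902] [-3.14155449e+00 -1.09767099e-05  2.35769503e+00] [ 2.79625662e-01  2.53386548e-01  1.58030734e+00 -9.26247472e-06
  1.30793746e+00 -5.07270636e-01]
[[ 0.     0.96   0.28   0.082]
 [ 1.     0.    -0.002  0.001]
 [-0.002  0.28  -0.96  -0.179]
 [ 0.     0.     0.     1.   ]]
nut_center 0.91 234 253 [0.5232 0.0762 0.017 ]
nut_center 0.64 193 113 [0.3694 0.1731 0.017 ]
nut_center 0.61 282 181 [0.4992 0.1886 0.017 ]
nut 0.76 278 181 [0.4981 0.1834 0.    ]
nut 0.64 199 119 [0.3756 0.17   0.    ]
nut 0.63 235 246 [0.5208 0.0777 0.    ]
```

View pics/w1.png

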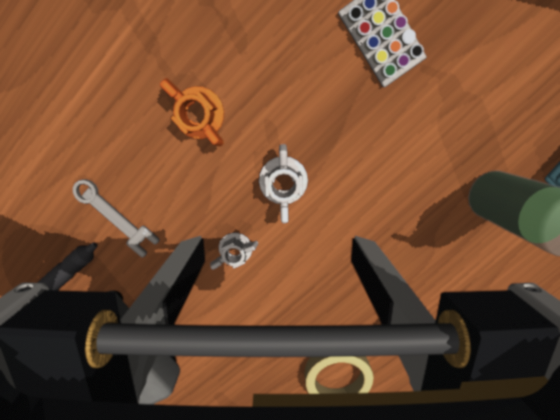

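The large nut shows at (283,182) with its wings vertical in the image, so the yaw is already aligned. I'll refine its position from depth.

```bash
cat >> h.py <<'E'
def cloud(c,o,u0,u1,v0,v1):
    return np.array([at_d(c,u,v,o) for v in range(v0,v1) for u in range(u0,u1) if c["range_z"][v,u]>0])
E
python3 - <<'E'
from h import *
o=get_obs();c=camera("wrist");P=cloud(c,o,245,325,140,225)
Rt=R.from_euler('xyz',o["eef_rot"]).as_matrix()
def tl(p): return (p-o["ee_pos"])@Rt
for a,b in((.002,.008),(.028,.037),(.038,.046)):
    p=P[(P[:,2]>a)&(P[:,2]<b)];t=tl(p)
    print(a,len(p),p.mean(0).round(4),'tool mid',((t.min(0)+t.max(0))/2).round(4),'ext',np.ptp(t,0).round(4))
p=P[(P[:,2]>.015)];w=np.linalg.svd(tl(p)[:,:2]-tl(p)[:,:2].mean(0),full_matrices=False)[2][0];print("axis tool deg",np.degrees(np.arctan2(w[1],w[0])))
print(tl(at_z(c,283.5,181.5,.003,o)),tl(at_z(c,284,183,.034,o)), np.median(P[:,2]))
E
```

```text
0.002 626 [0.4953 0.1932 0.0042] tool mid [0.0006 0.0112 0.2007] ext [0.0639 0.0672 0.0056]
0.028 671 [0.4996 0.1897 0.0327] tool mid [0.0135 0.0083 0.173 ] ext [0.0723 0.044  0.0089]
0.038 224 [0.4979 0.1912 0.0411] tool mid [0.0033 0.0076 0.1639] ext [0.0862 0.0096 0.0069]
axis tool deg 178.01187926989562
[0.00134887 0.0087859  0.20248594] [0.006129   0.00870731 0.17148566] -0.0003738303901393847
```

Request:
jog_arm --rows '[[[0.0015, 0.004, 0.03], -1.5, 0.07], [[0.0015, 0.004, 0.03], 0, 0.07], [[0, 0, 0.03], 0, 0.07], [[0, 0, 0.03], 0, 0.07], [[0, 0, 0.025], 0, 0.07], [[0, 0, 0.02], 0, 0.07], [[0, 0, 0.015], 0, 0.07], [[0, 0, 0.01], 0, 0.07], [[0, 0, 0.005], 0, 0.07], [[0, 0, 0], 0, 0.07]]'

```text
time_s: 3.43
ee_pos: [0.5004, 0.1886, 0.0099]
eef_rot: [-3.141, -0.001, 2.381]
force: [0.5, -0.0, 0.1]
grip_width: 0.0702
grip_force: 0.0
```

Request:
jog_arm --rows '[[[0, 0, 0], 0, 0.05], [[0, 0, 0], 0, 0.04], [[0, 0, 0], 0, 0.03], [[0, 0, 0], 0, 0.03], [[0, 0, 0], 0, 0.03], [[0, 0, 0], 0, 0.03], [[0, 0, 0], 0, 0.03], [[0, 0, 0], 0, 0.03]]' --squeeze 25

```text
time_s: 4.1
ee_pos: [0.5009, 0.1887, 0.011]
eef_rot: [3.141, 0.0, 2.381]
force: [-0.9, -0.7, 5.9]
grip_width: 0.0437
grip_force: 25.0
```

Request:
jog_arm --rows '[[[0, 0, -0.01], 0, 0.03], [[0, 0, -0.02], 0, 0.03], [[0, 0, -0.03], 6.4, 0.03], [[0, 0, -0.03], 6.4, 0.03], [[0, 0, -0.03], 6.4, 0.03], [[0, 0, -0.03], 6.4, 0.03], [[0, 0, -0.03], 6.4, 0.03], [[0, 0, -0.03], 6.4, 0.03], [[0, 0, -0.03], 6.4, 0.03], [[0, 0, -0.025], 6.4, 0.03], [[0, 0, 0], 0, 0.03]]'

```text
time_s: 5.02
ee_pos: [0.5016, 0.189, 0.2813]
eef_rot: [3.134, -0.003, 1.481]
force: [0.5, -0.2, 0.1]
grip_width: 0.044
grip_force: 25.0
```

Request:
jog_arm --rows '[[[-0.038, 0.0028, 0], 0, 0.03], [[-0.038, 0.0028, 0], 0, 0.03], [[-0.038, 0.0028, 0], 0, 0.03], [[-0.038, 0.0028, 0], 0, 0.03], [[-0.038, 0.0028, 0], 0, 0.03], [[-0.038, 0.0028, 0], 0, 0.03], [[-0.038, 0.0028, 0], 0, 0.03], [[-0.038, 0.0028, 0], 0, 0.03], [[-0.038, 0.0028, 0], 0, 0.03], [[-0.038, 0.0028, 0], 0, 0.03], [[-0.038, 0.0028, 0], 0, 0.03], [[-0.038, 0.0028, 0], 0, 0.03]]'

```text
time_s: 6.02
ee_pos: [0.4955, -0.2703, 0.2754]
eef_rot: [-3.141, -0.0, 1.489]
force: [0.6, 0.4, -0.5]
grip_width: 0.0438
grip_force: 25.0
```

Request:
jog_arm --rows '[[[0, 0, 0], 0, 0.03], [[0, 0, 0], 0, 0.03], [[0, 0, 0], 0, 0.03]]'

```text
time_s: 6.27
ee_pos: [0.496, -0.2681, 0.2752]
eef_rot: [-3.141, -0.0, 1.488]
force: [-0.7, 0.1, -1.1]
grip_width: 0.044
grip_force: 25.0
```

```bash
python3 - <<'E'
from h import *
o=get_obs();print(o["time_s"],o["ee_pos"],o["eef_rot"],o["qpos"],o["force"])
c=camera("wrist");save(c,"w2.png")
Rt=R.from_euler('xyz',o["eef_rot"]).as_matrix()
def tl(p): return (p-o["ee_pos"])@Rt
P=cloud(c,o,120,440,0,420)
for n,a,b in(("tip",.198,.213),("thread",.18,.195),("plate",.165,.175)):
    p=P[(P[:,2]>a)&(P[:,2]<b)&(np.abs(P[:,0]-.497)<.09)&(np.abs(P[:,1]+.19)<.09)]
    if len(p): print(n,len(p),((p.min(0)+p.max(0))/2).round(4),p.mean(0).round(4),np.ptp(p,0).round(3))
for l,z in(("spindle_tip",.208),("spindle_axis",.17)):
  for q in spot_point(l,c)[:2]:
    u,v=q["at"][0]*560,q["at"][1]*420; print(l,q["p"],int(u),int(v),at_z(c,u,v,z,o).round(4))
E
```

```text
6.2667 [ 0.49597479 -0.26807535  0.27524009] [-3.14107316e+00 -4.87211088e-04  1.48783442e+00] [-5.60578963e-01  2.89122342e-01  1.37385359e+00  1.94711198e-04
  1.47930204e+00 -4.77635040e-01] [-0.67647141  0.13161543 -1.06488154]
tip 536 [ 0.499  -0.1891  0.204 ] [ 0.4991 -0.189   0.2045] [0.021 0.02  0.01 ]
thread 293 [ 0.4991 -0.1888  0.1891] [ 0.4994 -0.1886  0.1892] [0.027 0.026 0.009]
plate 19755 [ 0.499  -0.1888  0.1691] [ 0.4993 -0.1847  0.1695] [0.146 0.147 0.007]
spindle_tip 0.89 269 119 [ 0.4973 -0.1879  0.208 ]
spindle_axis 0.61 272 118 [ 0.4985 -0.1879  0.17  ]
```

View pics/w2.png

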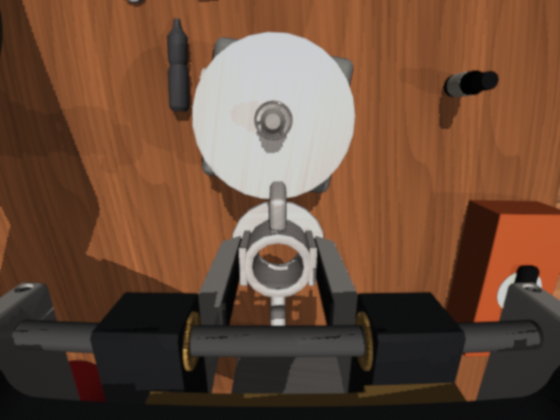

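The spindle tip shows at (273,120) and the held nut's bore at (278,264), well seated in the grip. Next I'll measure the bore offset in the tool frame.

```bash
python3 - <<'E'
from h import *
o=get_obs();c=camera("wrist")
Rt=R.from_euler('xyz',o["eef_rot"]).as_matrix()
def tl(p): return (p-o["ee_pos"])@Rt
P=tl(cloud(c,o,225,330,180,330))
for a,b in((.004,.012),(-.026,-.020),(-.036,-.028)):
    p=P[(P[:,2]>a)&(P[:,2]<b)&(abs(P[:,0])<.06)&(abs(P[:,1])<(.035))]
    if len(p): print(a,len(p),'mid',((p.min(0)+p.max(0))/2).round(4),'ext',np.ptp(p,0).round(4))
print(np.histogram(P[:,2],bins=np.arange(-.05,.02,.004)))
# bore rim: ellipse pixels
for dz in(.022,.024,.026): print(tl(at_z(c,278,264.5,o["ee_pos"][2]+dz,o)).round(4))
S=np.array([.4990,-.1889,.2752]);print("spindle in tool",tl(S).round(4))
E
python3 -c "
import cv2
a=cv2.imread('pics/w2.png')[170:340,200:360]
cv2.imwrite('pics/w2c.png',cv2.resize(a,None,fx=4,fy=3.5))"
```

```text
0.004 1480 mid [0.0076 0.0006 0.0077] ext [0.0451 0.0602 0.0072]
-0.026 2699 mid [ 0.0073  0.0004 -0.023 ] ext [0.0782 0.0587 0.006 ]
-0.036 933 mid [ 0.0047  0.0004 -0.032 ] ext [0.0788 0.0561 0.0079]
(array([ 142,  142,  141,  138,  468,  689, 1434, 1573,  484,  406,  367,
        338,  347,  290, 1274,   15,    0]), array([-0.05 , -0.046, -0.042, -0.038, -0.034, -0.03 , -0.026, -0.022,
       -0.018, -0.014, -0.01 , -0.006, -0.002,  0.002,  0.006,  0.01 ,
        0.014,  0.018]))
[ 0.0016  0.0009 -0.022 ]
[ 0.0026  0.0009 -0.024 ]
[ 0.0037  0.0009 -0.026 ]
spindle in tool [ 0.0784 -0.0038  0.0005]
```

View pics/w2c.png

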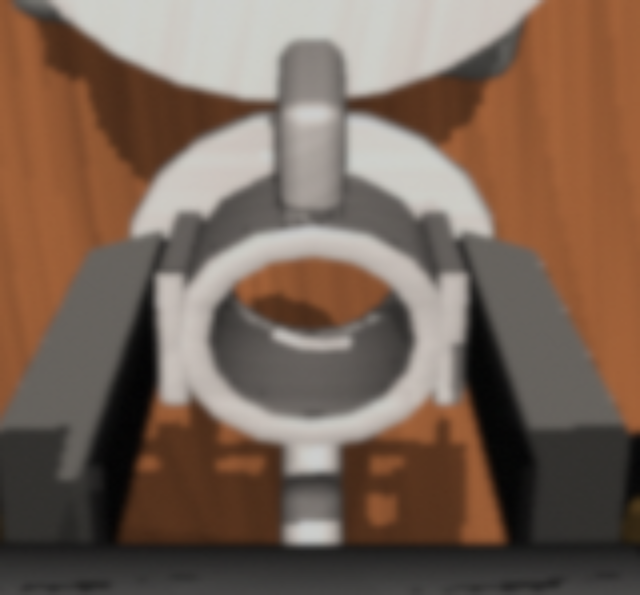

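Request:
jog_arm --rows '[[[0.02, -0.001, 0], 0, 0.03], [[0.02, -0.001, 0], 0, 0.03], [[0.02, -0.001, 0.005], 0, 0.03], [[0.017, -0.0015, 0.01], 0, 0.03], [[0, 0, 0.015], 0, 0.03], [[0, 0, 0.015], 0, 0.03], [[0, 0, 0.005], 0, 0.03], [[0, 0, 0], 0, 0.03], [[0, 0, 0], 0, 0.03]]'

```text
time_s: 7.22
ee_pos: [0.4983, -0.1913, 0.2261]
eef_rot: [3.141, 0.0, 1.488]
force: [0.8, -0.2, -0.8]
grip_width: 0.0439
grip_force: 25.0
```

```bash
python3 - <<'E'
from h import *
o=get_obs();print(o["ee_pos"],o["eef_rot"],o["qpos"],o["force"])
c=camera("wrist");save(c,"w3.png")
a=c["image"][170:340,200:360,::-1];cv2.imwrite('pics/w3c.png',cv2.resize(a,None,fx=4,fy=3.5))
E
```

```text
[ 0.49827449 -0.19126205  0.22608923] [3.14118161e+00 1.65169174e-04 1.48783255e+00] [-4.35128059e-01  2.47622227e-01  1.53888722e+00 -1.35682085e-05
  1.35464042e+00 -3.52161406e-01] [ 0.83611118 -0.23297839 -0.84169432]
```

View pics/w3c.png

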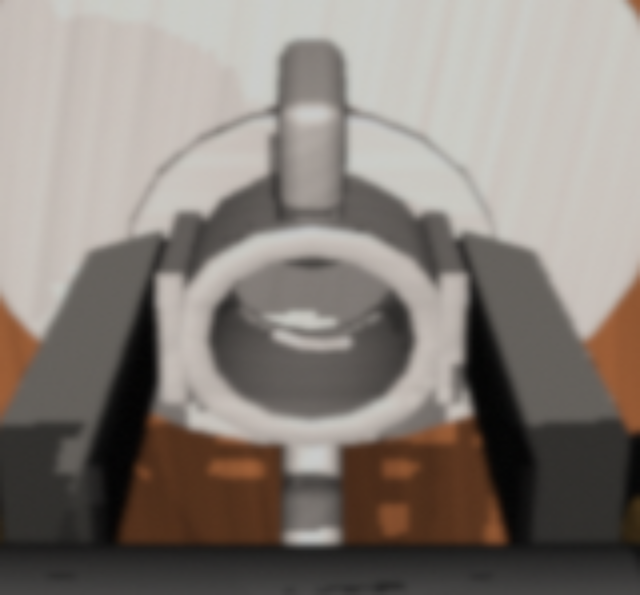

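Request:
jog_arm --rows '[[[0.001, 0, 0.005], 0, 0.03], [[0, 0, 0.005], 0, 0.03], [[0, 0, 0.005], 0, 0.03], [[0, 0, 0.004], 0, 0.03], [[0, 0, 0.003], 0, 0.03], [[0, 0, 0], 0, 0.03]]'

```text
time_s: 7.77
ee_pos: [0.498, -0.1903, 0.2026]
eef_rot: [-3.141, -0.0, 1.487]
force: [-0.2, 0.9, -1.4]
grip_width: 0.044
grip_force: 25.0
```

Request:
jog_arm --rows '[[[0, 0, 0.001], 0, 0.03], [[0, 0, 0.001], 0, 0.03], [[0, 0, 0.001], 0, 0.03], [[0, 0, 0], 0, 0.03]]'

```text
time_s: 8.1
ee_pos: [0.4982, -0.1904, 0.2004]
eef_rot: [3.141, -0.0, 1.487]
force: [0.9, 0.3, -0.5]
grip_width: 0.044
grip_force: 25.0
```

Request:
jog_arm --rows '[[[0, 0, 0.001], 0, 0.03], [[0, 0, 0.001], 0, 0.03], [[0, 0, 0.001], 0, 0.03], [[0, 0, 0], 0, 0.03]]'

```text
time_s: 8.43
ee_pos: [0.4981, -0.1904, 0.1972]
eef_rot: [-3.141, -0.0, 1.488]
force: [0.7, 0.5, -0.9]
grip_width: 0.044
grip_force: 25.0
```

Request:
jog_arm --rows '[[[0, 0, 0.001], 0, 0.03], [[0, 0, 0.0005], 0, 0.03], [[0, 0, 0], 0, 0.03]]'

```text
time_s: 8.68
ee_pos: [0.4982, -0.1904, 0.1959]
eef_rot: [-3.142, -0.0, 1.487]
force: [-0.3, 1.1, -1.4]
grip_width: 0.0437
grip_force: 25.0
```

Request:
jog_arm --rows '[[[0, 0, 0.001], 0, 0.03], [[0, 0, 0.0005], 0, 0.03], [[0, 0, 0], 0, 0.03]]'

```text
time_s: 8.93
ee_pos: [0.4982, -0.1904, 0.1944]
eef_rot: [-3.142, -0.0, 1.487]
force: [0.6, 1.4, -1.0]
grip_width: 0.0439
grip_force: 25.0
```

Request:
jog_arm --rows '[[[0, 0, 0.001], 0, 0.03], [[0, 0, 0.0005], 0, 0.03], [[0, 0, 0], 0, 0.03]]'

```text
time_s: 9.18
ee_pos: [0.4983, -0.1905, 0.1935]
eef_rot: [3.141, 0.0, 1.487]
force: [-1.2, 2.5, 5.6]
grip_width: 0.0438
grip_force: 25.0
```

Request:
jog_arm --rows '[[[0, 0, 0.001], 0, 0.03], [[0, 0, 0], 0, 0.03]]'

```text
time_s: 9.35
ee_pos: [0.4984, -0.1905, 0.1933]
eef_rot: [3.14, 0.0, 1.487]
force: [-3.0, 3.8, 13.2]
grip_width: 0.0438
grip_force: 25.0
```

Request:
jog_arm --rows '[[[0.0006, -0.0003, -0.0009], 0, 0.03], [[0, 0, 0], 0, 0.03]]'

```text
time_s: 9.52
ee_pos: [0.4982, -0.19, 0.1935]
eef_rot: [3.14, 0.001, 1.487]
force: [-0.1, -0.0, 6.2]
grip_width: 0.0439
grip_force: 25.0
```

Request:
jog_arm --rows '[[[0, 0, -0.0002], -4, 0.03], [[0, 0, -0.00024], -4, 0.03], [[0, 0, 0], 0, 0.03]]'

```text
time_s: 9.77
ee_pos: [0.4983, -0.1899, 0.194]
eef_rot: [3.14, 0.001, 1.632]
force: [-0.7, 2.1, 7.4]
grip_width: 0.0436
grip_force: 25.0
```

Request:
jog_arm --rows '[[[0, 0, -0.0005], -4, 0.03], [[0, 0, -0.00024], -4, 0.03], [[0, 0, -0.00024], -4, 0.03], [[0, 0, 0], 0, 0.03]]'

```text
time_s: 10.1
ee_pos: [0.4982, -0.1899, 0.1947]
eef_rot: [3.141, 0.001, 1.841]
force: [-0.0, 0.3, 5.8]
grip_width: 0.0439
grip_force: 25.0
```

Request:
jog_arm --rows '[[[0, 0, -0.00024], -4, 0.03], [[0, 0, -0.00024], -4, 0.03], [[0, 0, -0.00024], -4, 0.03], [[0, 0, 0], 0, 0.03]]'

```text
time_s: 10.43
ee_pos: [0.498, -0.19, 0.1952]
eef_rot: [3.141, 0.001, 2.049]
force: [-0.2, 0.7, 4.5]
grip_width: 0.0437
grip_force: 25.0
```

Request:
jog_arm --rows '[[[0, 0, -0.00022], -4, 0.03], [[0, 0, -0.00022], -4, 0.03], [[0, 0, 0], 0, 0.03]]'

```text
time_s: 10.68
ee_pos: [0.4978, -0.1899, 0.1952]
eef_rot: [-3.141, -0.0, 2.186]
force: [0.2, 0.7, -0.1]
grip_width: 0.0439
grip_force: 25.0
```

Request:
jog_arm --rows '[[[0, 0, -0.00022], -4, 0.03], [[0, 0, -0.00022], -4, 0.03], [[0, 0, 0], 0, 0.03]]'

```text
time_s: 10.93
ee_pos: [0.4977, -0.1898, 0.1955]
eef_rot: [-3.141, -0.001, 2.324]
force: [0.4, 0.3, -0.9]
grip_width: 0.0439
grip_force: 25.0
```

Request:
jog_arm --rows '[[[0, 0, -0.00022], -4, 0.03], [[0, 0, -0.00022], -4, 0.03], [[0, 0, 0], 0, 0.03]]'

```text
time_s: 11.18
ee_pos: [0.4978, -0.1898, 0.196]
eef_rot: [-3.141, -0.001, 2.463]
force: [0.3, 0.1, -0.6]
grip_width: 0.0438
grip_force: 25.0
```

Contact was lost at a yaw of about 2.12, right at the top of the climb, so that is the thread start. I'll lower into the drop.

Request:
jog_arm --rows '[[[0, 0, 0.001], 0, 0.03], [[0, 0, 0.001], 0, 0.03], [[0, 0, 0.001], 0, 0.03], [[0, 0, 0.001], 0, 0.03], [[0, 0, 0.0005], 0, 0.03], [[0, 0, 0], 0, 0.03]]'

```text
time_s: 11.68
ee_pos: [0.4979, -0.1898, 0.1916]
eef_rot: [-3.141, -0.0, 2.464]
force: [-0.3, 1.2, -0.3]
grip_width: 0.044
grip_force: 25.0
```

Request:
jog_arm --rows '[[[0, 0, 0.0007], 0, 0.03], [[0, 0, 0.0007], 0, 0.03], [[0, 0, 0], 0, 0.03]]'

```text
time_s: 11.93
ee_pos: [0.4979, -0.1898, 0.1903]
eef_rot: [-3.142, -0.0, 2.465]
force: [0.5, -0.1, -0.9]
grip_width: 0.0437
grip_force: 25.0
```

Request:
jog_arm --rows '[[[0, 0, 0.0006], 0, 0.03], [[0, 0, 0.0004], 0, 0.03], [[0, 0, 0], 0, 0.03]]'

```text
time_s: 12.18
ee_pos: [0.498, -0.1898, 0.1898]
eef_rot: [3.141, 0.001, 2.465]
force: [-0.9, 0.5, 3.4]
grip_width: 0.0437
grip_force: 25.0
```

```bash
python3 -c "
from h import *
o=get_obs();print(o['ee_pos'],o['qpos'],o['force'])"
```

```text
[ 0.49804699 -0.18984288  0.18984429] [-4.32881293e-01  2.74998928e-01  1.59017859e+00 -2.76644169e-05
  1.27577864e+00 -1.32684618e+00] [-0.8932622   0.49402433  3.35128745]
```

Light contact at 0.1898, where I predicted it, so the drop is confirmed. Now running forward.

Request:
jog_arm --rows '[[[0, 0, 0.00025], 4, 0.03], [[0, 0, 0.00023], 4, 0.03], [[0, 0, 0.00023], 4, 0.03], [[0, 0, 0.00023], 4, 0.03], [[0, 0, 0.00023], 4, 0.03], [[0, 0, 0], 0, 0.03]]'

```text
time_s: 12.68
ee_pos: [0.4982, -0.19, 0.1886]
eef_rot: [3.141, 0.001, 2.112]
force: [0.7, -0.2, 4.6]
grip_width: 0.0439
grip_force: 25.0
```

Request:
jog_arm --rows '[[[0, 0, 0.00023], 4, 0.03], [[0, 0, 0.00023], 4, 0.03], [[0, 0, 0.00023], 4, 0.03], [[0, 0, 0.00023], 4, 0.03], [[0, 0, 0.00023], 4, 0.03], [[0, 0, 0], 0, 0.03]]'

```text
time_s: 13.18
ee_pos: [0.4981, -0.1899, 0.1874]
eef_rot: [3.141, 0.001, 1.766]
force: [0.2, 0.1, 5.0]
grip_width: 0.0437
grip_force: 25.0
```

Request:
jog_arm --rows '[[[0, 0, 0.0001], 5, 0.03], [[0, 0, 0.00029], 5, 0.03], [[0, 0, 0.00029], 5, 0.03], [[0, 0, 0.00029], 5, 0.03], [[0, 0, 0.00029], 5, 0.03], [[0, 0, 0.00029], 5, 0.03], [[0, 0, 0.00029], 5, 0.03], [[0, 0, 0.00029], 5, 0.03], [[0, 0, 0], 0, 0.03]]'

```text
time_s: 13.93
ee_pos: [0.4981, -0.1898, 0.1852]
eef_rot: [3.141, -0.0, 1.068]
force: [1.1, 1.0, 3.2]
grip_width: 0.0438
grip_force: 25.0
```

Request:
jog_arm --rows '[[[0, 0, 0.00029], 5, 0.03], [[0, 0, 0.00029], 5, 0.03], [[0, 0, 0.00029], 5, 0.03], [[0, 0, 0.00029], 5, 0.03], [[0, 0, 0.00029], 5, 0.03], [[0, 0, 0.00029], 5, 0.03], [[0, 0, 0.00029], 5, 0.03], [[0, 0, 0.00029], 5, 0.03], [[0, 0, 0], 0, 0.03]]'

```text
time_s: 14.68
ee_pos: [0.4982, -0.1898, 0.1828]
eef_rot: [3.141, -0.001, 0.372]
force: [2.7, -0.3, 3.7]
grip_width: 0.0438
grip_force: 25.0
```

Request:
jog_arm --rows '[[[0, 0, -0.0003], 0, 0.03], [[0, 0, 0], 0, 0.05], [[0, 0, 0], 0, 0.065], [[0, 0, 0], 0, 0.065], [[0, 0, 0], 0, 0.065], [[0, 0, -0.01], 0, 0.065], [[0, 0, -0.02], 0, 0.065], [[0, 0, -0.02], 0, 0.065]]'

```text
time_s: 15.35
ee_pos: [0.4977, -0.1897, 0.2339]
eef_rot: [-3.141, 0.001, 0.371]
force: [-0.5, -0.2, 0.5]
grip_width: 0.0651
grip_force: 0.0
```

```bash
python3 - <<'E'
from h import *
o=get_obs();print(o['ee_pos'],o['qpos'][5],o['force'],o['grip_width'])
c=camera("wrist");save(c,"w4.png")
E
```

```text
[ 0.49765059 -0.18971235  0.23386379] 0.7668472216993077 [-0.46865556 -0.20812025  0.53690509] 0.06512784683099099
```

View pics/w4.png

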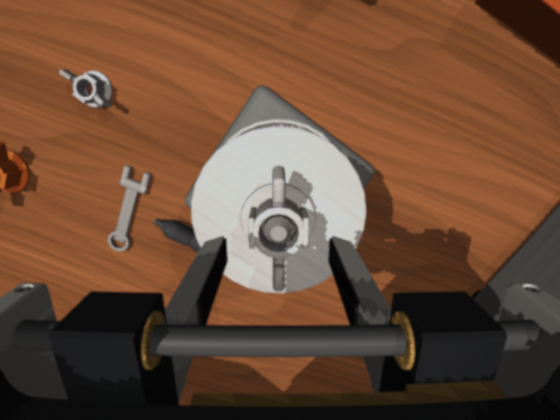

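The nut sits level and centred on the spindle at (279,230). I'll turn the open gripper back by 180° for a fresh grip.

Request:
jog_arm --rows '[[[0, 0, 0], -7.1, 0.065], [[0, 0, 0], -7.1, 0.065], [[0, 0, 0], -7.1, 0.065], [[0, 0, 0], -7.1, 0.065], [[0, 0, 0], -7.1, 0.065], [[0, 0, 0], -7.1, 0.065], [[0, 0, 0], -7.1, 0.065], [[0, 0, 0], -7.1, 0.065], [[0, 0, 0], -7.1, 0.065], [[0, 0, 0], -7.1, 0.065], [[0, 0, 0], -7.1, 0.065], [[0, 0, 0], -7.1, 0.065]]'

```text
time_s: 16.4
ee_pos: [0.498, -0.1898, 0.2336]
eef_rot: [3.141, 0.0, 1.864]
force: [-0.4, -0.2, -0.2]
grip_width: 0.0654
grip_force: 0.0
```

Request:
jog_arm --rows '[[[0, 0, 0], -7.1, 0.065], [[0, 0, 0], -7.1, 0.065], [[0, 0, 0], -7.1, 0.065], [[0, 0, 0], -7.1, 0.065], [[0, 0, 0], -7.1, 0.065], [[0, 0, 0], -7.1, 0.065], [[0, 0, 0], -7.1, 0.065], [[0, 0, 0], -7.1, 0.065], [[0, 0, 0], -7.1, 0.065], [[0, 0, 0], -7.1, 0.065], [[0, 0, 0], -7.1, 0.065], [[0, 0, 0], -7.1, 0.065]]'

```text
time_s: 17.4
ee_pos: [0.498, -0.1898, 0.2336]
eef_rot: [-3.141, 0.0, -2.932]
force: [-0.3, -0.0, -0.5]
grip_width: 0.0651
grip_force: 0.0
```

Request:
jog_arm --rows '[[[0, 0, 0], -7.1, 0.065], [[0, 0, 0], -2.5, 0.065], [[0, 0, 0], 0, 0.065], [[0, 0, 0], 0, 0.065]]'

```text
time_s: 17.73
ee_pos: [0.498, -0.1898, 0.2334]
eef_rot: [-3.141, 0.0, -2.773]
force: [0.3, -0.6, 0.8]
grip_width: 0.0651
grip_force: 0.0
```

```bash
python3 - <<'E'
from h import *
o=get_obs();print(o['ee_pos'],o['eef_rot'],o['qpos'][5],o['force'],o['grip_width'])
c=camera("wrist");Rt=R.from_euler('xyz',o["eef_rot"]).as_matrix()
P=(cloud(c,o,180,380,120,320)-o["ee_pos"])@Rt
W=P@Rt.T+o["ee_pos"]
for a,b in((.172,.178),(.202,.2065),(.209,.217)):
    s=(W[:,2]>a)&(W[:,2]<b)&(np.hypot(W[:,0]-.4985,W[:,1]+.189)<.05);p=P[s]
    if s.sum(): print(a,s.sum(),'tool mid',((p.min(0)+p.max(0))/2).round(4),'ext',np.ptp(p,0).round(4),'z',np.median(W[s,2]).round(4))
    if a>.208: w=np.polyfit(p[:,0],p[:,1],1);print("wing deg",np.degrees(np.arctan(w[0])))
E
```

```text
[ 0.49795965 -0.18983839  0.23338653] [-3.14131078e+00  2.61863249e-04 -2.77291478e+00] -2.3724245461610662 [ 0.34601364 -0.59361601  0.81584914] 0.06510528645841351
0.172 1170 tool mid [0.0027 0.0004 0.058 ] ext [0.0544 0.0617 0.0052] z 0.1762
0.202 1814 tool mid [0.0093 0.0001 0.0291] ext [0.0744 0.0441 0.0045] z 0.205
0.209 660 tool mid [ 0.0006 -0.0003  0.0205] ext [0.0875 0.0094 0.0078] z 0.2129
wing deg -0.10517260994052806
```

Request:
jog_arm --rows '[[[0, 0, 0.02], 0, 0.065], [[0, 0, 0.02], 0, 0.065], [[0, 0, 0.01], 0, 0.065], [[0, 0, 0], 0, 0.065], [[0, 0, 0], 0, 0.05], [[0, 0, 0], 0, 0.04], [[0, 0, 0], 0, 0.03], [[0, 0, 0], 0, 0.03], [[0, 0, 0], 0, 0.03], [[0, 0, 0], 0, 0.03]]' --squeeze 25

```text
time_s: 18.62
ee_pos: [0.4983, -0.19, 0.1837]
eef_rot: [-3.14, 0.001, -2.771]
force: [0.2, -0.1, 4.4]
grip_width: 0.044
grip_force: 25.0
```

Request:
jog_arm --rows '[[[0, 0, 0.00023], 4, 0.03], [[0, 0, 0.00023], 4, 0.03], [[0, 0, 0.00023], 4, 0.03], [[0, 0, 0], 0, 0.03]]'

```text
time_s: 18.95
ee_pos: [0.4982, -0.1899, 0.1829]
eef_rot: [-3.141, 0.001, -2.985]
force: [0.3, -0.4, 4.7]
grip_width: 0.0441
grip_force: 25.0
```

```bash
python3 -c "
from h import *
o=get_obs();print(o['ee_pos'],o['eef_rot'],o['force'],o['moment'])"
```

```text
[ 0.4981848  -0.18994511  0.1829412 ] [-3.14089113e+00  9.83443149e-04 -2.98526772e+00] [ 0.32910633 -0.44343479  4.70416443] [ 0.06385394  0.0021053  -0.0802926 ]
```

Request:
jog_arm --rows '[[[0, 0, 0.00015], 4, 0.03], [[0, 0, 0.00023], 4, 0.03], [[0, 0, 0.00023], 4, 0.03], [[0, 0, 0.00023], 4, 0.03], [[0, 0, 0], 0, 0.03]]'

```text
time_s: 19.37
ee_pos: [0.4982, -0.1899, 0.182]
eef_rot: [-3.141, 0.001, 3.019]
force: [0.3, -0.2, 5.8]
grip_width: 0.0433
grip_force: 25.0
```

```bash
cat > pl.py <<'E'
from h import *
o=get_obs();c=camera("wrist");P=cloud(c,o,100,460,0,330)
r=np.hypot(P[:,0]-.499,P[:,1]+.189);s=(r>.036)&(r<.07)&(abs(P[:,2]-.167)<.006)
A=np.c_[P[s,:2]-[.499,-.189],np.ones(s.sum())];k=np.linalg.lstsq(A,P[s,2],rcond=None)[0]
f=(r>.024)&(r<.029)&(abs(P[:,2]-o["ee_pos"][2]+.007)<.003)
print(o["time_s"],"plate z",k[2].round(5),np.median(P[s,2]).round(5),s.sum(),"flange",np.median(P[f,2]),f.sum(),"F",o["force"].round(1),"Mz",o["moment"][2].round(3),"tcp",o["ee_pos"][2].round(4),"yaw",o["eef_rot"][2].round(3),"q6",o["qpos"][5].round(3))
E
python3 pl.py
```

```text
19.3667 plate z 0.16914 0.16914 18273 flange 0.174441067897124 663 F [ 0.3 -0.2  5.8] Mz -0.093 tcp 0.182 yaw 3.019 q6 -1.881
```

Request:
jog_arm --rows '[[[0, 0, 0.0001], 4, 0.03], [[0, 0, 0.0002], 4, 0.03], [[0, 0, 0.0002], 4, 0.03], [[0, 0, 0.0002], 4, 0.03], [[0, 0, 0], 0, 0.03]]'

```text
time_s: 19.83
ee_pos: [0.4982, -0.19, 0.1812]
eef_rot: [-3.141, 0.001, 2.742]
force: [0.6, -0.7, 6.0]
grip_width: 0.0438
grip_force: 25.0
```

```bash
python3 pl.py
```

```text
19.8333 plate z 0.16831 0.16832 18315 flange 0.17355734672676348 662 F [ 0.6 -0.7  6. ] Mz -0.099 tcp 0.1812 yaw 2.742 q6 -1.604
```

Request:
jog_arm --rows '[[[0, 0, 0.0001], 4, 0.03], [[0, 0, 0.0002], 4, 0.03], [[0, 0, 0.0002], 4, 0.03], [[0, 0, 0.0002], 4, 0.03], [[0, 0, 0], 0, 0.03]]'

```text
time_s: 20.3
ee_pos: [0.4981, -0.1901, 0.1803]
eef_rot: [-3.142, 0.001, 2.465]
force: [1.1, -0.9, 4.3]
grip_width: 0.0438
grip_force: 25.0
```

```bash
python3 pl.py
```

```text
20.3 plate z 0.16743 0.16744 18310 flange 0.17269250444819362 667 F [ 1.1 -0.9  4.3] Mz -0.011 tcp 0.1803 yaw 2.465 q6 -1.327
```

Request:
jog_arm --rows '[[[0, 0, -0.0003], 4, 0.03], [[0, 0, 0], 4, 0.03], [[0, 0, 0], 4, 0.03], [[0, 0, 0], 4, 0.03], [[0, 0, 0], 0, 0.03]]'

```text
time_s: 20.77
ee_pos: [0.498, -0.1899, 0.1804]
eef_rot: [-3.142, 0.0, 2.187]
force: [0.2, -0.5, 4.5]
grip_width: 0.0436
grip_force: 25.0
```

```bash
python3 pl.py
```

```text
20.7667 plate z 0.16745 0.16748 18316 flange 0.17272273405372723 672 F [ 0.2 -0.5  4.5] Mz -0.01 tcp 0.1804 yaw 2.187 q6 -1.049
```

Request:
jog_arm --rows '[[[0, 0, 0], 4, 0.03], [[0, 0, 0], 4, 0.03], [[0, 0, 0], 4, 0.03], [[0, 0, 0], 0, 0.03]]'

```text
time_s: 21.15
ee_pos: [0.4979, -0.1899, 0.1802]
eef_rot: [-3.142, 0.0, 1.978]
force: [0.3, -1.8, 3.8]
grip_width: 0.0442
grip_force: 25.0
```

```bash
python3 pl.py
```

```text
21.15 plate z 0.16727 0.1673 18306 flange 0.17250813326503697 669 F [ 0.3 -1.8  3.8] Mz -0.034 tcp 0.1802 yaw 1.978 q6 -0.84
```

```bash
cat > tip.py <<'E'
from h import *
o=get_obs();c=camera("wrist");P=cloud(c,o,200,360,150,330)
r=np.hypot(P[:,0]-.499,P[:,1]+.189);z=P[(r<.008)&(P[:,2]>.19)&(P[:,2]<.22),2]
print("wrist tip z",len(z),np.percentile(z,[50,80,95,100]).round(4) if len(z) else "")
t=camera("top")
Q=np.array([at_d(t,u,v) for v in range(225,290) for u in range(380,450)])
r=np.hypot(Q[:,0]-.499,Q[:,1]+.189);s=(r>.035)&(r<.068)&(abs(Q[:,2]-.168)<.006)
print("top plate",s.sum(),np.median(Q[s,2]),"px392,251",at_d(t,392,251))
z=Q[(r<.009)&(Q[:,2]>.2)&(Q[:,2]<.212),2];print("top tip",z)
E
python3 tip.py; python3 pl.py
```

```text
wrist tip z 583 [0.2065 0.2072 0.2076 0.2089]
top plate 1069 0.16787381716469496 px392,251 [ 0.50417949 -0.15098019  0.16755084]
top tip [0.20133377 0.20930978 0.20392469 0.20120347]
21.3 plate z 0.16726 0.16729 18293 flange 0.17251503664167903 674 F [ 0.8 -2.   3.5] Mz -0.016 tcp 0.1802 yaw 1.981 q6 -0.843
```

Request:
jog_arm --rows '[[[0, 0, 0.0002], 4, 0.03], [[0, 0, 0.0002], 4, 0.03], [[0, 0, 0.0002], 4, 0.03], [[0, 0, 0], 0, 0.03]]'

```text
time_s: 21.68
ee_pos: [0.4979, -0.1899, 0.1796]
eef_rot: [-3.142, 0.0, 1.766]
force: [1.8, -1.5, 2.7]
grip_width: 0.0433
grip_force: 24.9
```

```bash
python3 pl.py; python3 tip.py
```

```text
21.6833 plate z 0.16665 0.16669 18317 flange 0.17190186232560642 675 F [ 1.8 -1.5  2.7] Mz 0.003 tcp 0.1796 yaw 1.766 q6 -0.628
wrist tip z 596 [0.2064 0.2072 0.2078 0.2084]
top plate 1174 0.16719398405223435 px392,251 [ 0.5041455  -0.15115599  0.16671299]
top tip [0.20129973 0.20083143 0.20203251 0.20365397 0.20109158 0.20309998
 0.20191835 0.20320478]
```

The plate is pressed by about 2.9 mm. Releasing and retreating upward.

Request:
jog_arm --rows '[[[0, 0, -0.0002], 0, 0.03], [[0, 0, 0], 0, 0.05], [[0, 0, 0], 0, 0.065], [[0, 0, 0], 0, 0.07], [[0, 0, 0], 0, 0.07], [[0, 0, -0.01], 0, 0.07], [[0, 0, -0.02], 0, 0.07], [[0, 0, -0.02], 0, 0.07], [[0, 0, -0.02], 0, 0.07], [[0, 0, 0], 0, 0.07], [[0, 0, 0], 0, 0.07]]'

```text
time_s: 22.75
ee_pos: [0.4982, -0.1899, 0.2511]
eef_rot: [3.14, 0.001, 1.767]
force: [0.6, 0.8, -0.2]
grip_width: 0.0701
grip_force: 0.0
```

```bash
python3 pl.py; python3 tip.py; python3 - <<'E'
from h import *
c=camera("wrist");save(c,"w5.png")
E
```

```text
22.75 plate z 0.16698 0.16699 12538 flange nan 0 F [ 0.6  0.8 -0.2] Mz 0.022 tcp 0.2511 yaw 1.767 q6 -0.629
wrist tip z 316 [0.2064 0.2072 0.2077 0.2088]
top plate 1456 0.16750869330251433 px392,251 [ 0.50427445 -0.15048913  0.16989118]
top tip [0.20198667 0.20240447 0.20263043 0.20052486 0.20393107 0.20764003
 0.20633525 0.20811138 0.2007304  0.20318261 0.20358027 0.20824945
 0.20729126 0.20594362 0.20621285 0.20830521 0.20174421 0.20377749
 0.20526056 0.20368893 0.20696998 0.20756887 0.2061811  0.20682253
 0.20415695 0.20566023 0.20129717 0.20421201 0.20913007 0.20831936
 0.20600687 0.20895972 0.2068863  0.20714657 0.2057276  0.20282324
 0.20288533 0.20867636 0.20663052 0.20637499 0.21045112 0.20737264
 0.20840526 0.20616195 0.20011544 0.20070074 0.20958736 0.20875203
 0.20718063 0.2047241  0.2081663  0.20887682 0.20891377 0.20353012
 0.20207443 0.20724435 0.20870021 0.20853255 0.20836842 0.20528799
 0.20544671 0.20258174 0.20601536]
  return _methods._mean(a, axis=axis, dtype=dtype,
  ret = ret.dtype.type(ret / rcount)
```

View pics/w5.png

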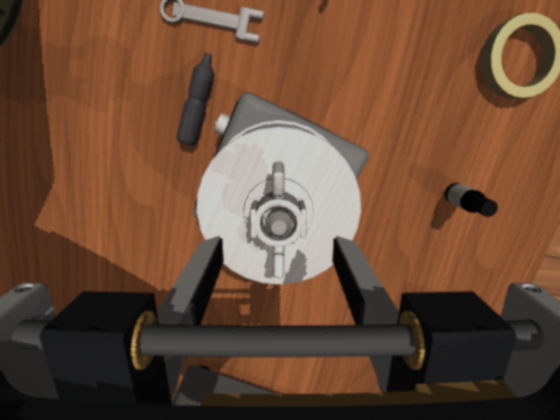

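After release the plate sprang back about 0.3 mm, leaving about 2.5 mm of squeeze. I'll regrip and add about 9°.

Request:
jog_arm --rows '[[[0, 0, 0.02], 0, 0.07], [[0, 0, 0.02], 0, 0.07], [[0, 0, 0.02], 0, 0.07], [[0, 0, 0.01], 0, 0.07], [[0, 0, 0], 0, 0.06], [[0, 0, 0], 0, 0.04], [[0, 0, 0], 0, 0.03], [[0, 0, 0], 0, 0.03], [[0, 0, 0], 0, 0.03], [[0, 0, 0], 0, 0.03]]' --squeeze 25

```text
time_s: 23.78
ee_pos: [0.4982, -0.19, 0.1808]
eef_rot: [3.14, 0.001, 1.767]
force: [0.1, 0.7, 3.8]
grip_width: 0.0437
grip_force: 25.0
```

Request:
jog_arm --rows '[[[0, 0, 0.0002], 3, 0.03], [[0, 0, 0.0002], 3, 0.03], [[0, 0, 0.0001], 3, 0.03], [[0, 0, 0], 0, 0.03]]'

```text
time_s: 24.12
ee_pos: [0.4983, -0.1902, 0.1803]
eef_rot: [3.14, 0.001, 1.607]
force: [0.1, -2.2, 5.3]
grip_width: 0.0441
grip_force: 25.0
```

Request:
jog_arm --rows '[[[0, 0, 0], 0, 0.05], [[0, 0, 0], 0, 0.065], [[0, 0, 0], 0, 0.07], [[0, 0, 0], 0, 0.07], [[0, 0, -0.01], 0, 0.07], [[0, 0, -0.02], 0, 0.07], [[0, 0, -0.02], 0, 0.07], [[0, 0, -0.02], 0, 0.07], [[0, 0, 0], 0, 0.07], [[0, 0, 0], 0, 0.07]]'

```text
time_s: 24.95
ee_pos: [0.4982, -0.1899, 0.2505]
eef_rot: [3.14, 0.001, 1.61]
force: [-0.4, -0.7, 0.6]
grip_width: 0.0697
grip_force: 0.0
```

```bash
python3 pl.py 2>/dev/null; python3 tip.py | grep -v tip
```

```text
24.95 plate z 0.16648 0.16649 12543 flange nan 0 F [-0.4 -0.7  0.6] Mz 0.037 tcp 0.2505 yaw 1.61 q6 -0.472
top plate 1494 0.16701692723706396 px392,251 [ 0.50422867 -0.15072584  0.168763  ]
 0.20819231 0.20464878 0.202977   0.20579751 0.2055817  0.20188085
 0.204104   0.2025941  0.2044821  0.20676017 0.20549949 0.20892801
 0.20664823 0.20096811 0.20212934 0.20724281 0.20639477 0.20976281
 0.2080418  0.20692328 0.20926597 0.20611812 0.20624588 0.2007203
 0.20059797 0.20414757 0.20674336 0.21002312 0.20491561 0.20739325
 0.20734946 0.20831182 0.20781956 0.20093028 0.20408733 0.20450682
 0.20420329 0.20785415 0.20729059 0.20824199 0.20628564 0.20892315
 0.20097344 0.20529029 0.20742364 0.20725064 0.21004838 0.20807053
 0.20820893 0.2055634  0.20365693 0.20482926 0.20860911 0.20701191
 0.20830637 0.20686075 0.21066892 0.20358337 0.20644733 0.20621647]
```

```bash
python3 -c "
from station import *
print(hand_in())"
```

```text
the job is handed in; nothing more can be done
None
```

The large steel wing nut is on the spindle, threaded after the start drop was felt, run down until the foam is squeezed by about 3 mm (camera depth, roughly ±0.3 mm), and released; the job was handed in at about 25 s of the 64 s.

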